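# Mark the machine foot, find its loose bolt, hold its cap open

## Task

Hang the yellow service marker over the horizontal bar and let go of it. Then tap the three blue-capped bolts from above, one after another and with the caps shut, until you find the loose one, which sinks and stays down; then lift that bolt's cap by its tongue to about 45 degrees and finish while holding it open, for a colleague to reach the bolt. Never lift the cap of a bolt that has not sunk, and leave the cup, vial, pen and tape where they are.

Things in the scene. Friction and masses are not known exactly. Their poses are not given: they have to be found in the camera images.
- marker_grip (a point): the service marker: a rigid yellow saddle (an upside-down U, 63 x 60 x 112 mm high as it stands on its two legs; 70 g) with a black grip block on top. This point is the centre of the grip block, which is 20 mm thick along x, 44 mm long along y and 40 mm high (its lower 4 mm lie in the yellow crown, which is 24 mm thick). z points up. It starts standing on the worktop.
- marker_saddle (a point): the point on the underside of the marker's crown that rests on the bar, 22 mm straight below marker_grip. The slot between the legs is 16 mm wide there and widens to about 54 mm at the leg ends, 71 mm lower; it runs along y.
- marker: the service marker as a whole; origin at the centre of its underside, between the leg ends, 93 mm below marker_grip; axes as marker_grip
- bar_mid (a point): the middle of the axis of a fixed horizontal bar, 12 mm thick, 115 mm above the worktop, which runs 160 mm along its y axis between two posts; z is up. The marker's slot goes over it with marker y along bar y.
- bar: the bar with its posts; origin on the worktop below its middle, axes as bar_mid
- station_a: one of three equal-looking dark pads (52 x 52 x 13 mm), 80 mm apart in a row on a fixed 12 mm light grey plate, each with a bolt under a blue hinged cap. Which bolt is loose differs from start to start. Origin at the centre of the pad's underside, on the bolt's axis. x points from the cap's tongue to its hinge, z up. The hinge axis runs along y through (24, 0, 29) mm of this frame while the bolt is up.
- tap_a (a point): where to tap: centre of the shut cap's flat top (46 x 42 mm), at a white disc, 43 mm above the station's origin. A push of 7 N or more straight down sinks the loose bolt, with its cap, by 8 mm, and it stays down; tight ones give less than 2 mm. To pull a sunk bolt up again takes about 8 N.
- tongue_a (a point): centre of the tongue on the cap's front edge: 10 mm wide along y, 12 mm high, 38 mm long along x (19 mm to each side of this point); it lies 68 mm from the hinge axis along -x and 7.5 mm above it, about 36 mm above the station's underside while shut, with free space below. It moves with the cap.
- bolt_a (a joint): how far this bolt has sunk (m): 0 at the start, 0.008 for the loose one after a sufficient tap
- cap_a (a joint): opening of this cap about its hinge (rad): 0 shut, 1.25 at its stop; the tongue rises and swings back toward the hinge. A light spring (about 1 N at the tongue) pulls it shut whenever it is let go.
- station_b: one of three equal-looking dark pads (52 x 52 x 13 mm), 80 mm apart in a row on a fixed 12 mm light grey plate, each with a bolt under a blue hinged cap. Which bolt is loose differs from start to start. Origin at the centre of the pad's underside, on the bolt's axis. x points from the cap's tongue to its hinge, z up. The hinge axis runs along y through (24, 0, 29) mm of this frame while the bolt is up.
- tap_b (a point): where to tap: centre of the shut cap's flat top (46 x 42 mm), at a white disc, 43 mm above the station's origin. A push of 7 N or more straight down sinks the loose bolt, with its cap, by 8 mm, and it stays down; tight ones give less than 2 mm. To pull a sunk bolt up again takes about 8 N.
- tongue_b (a point): centre of the tongue on the cap's front edge: 10 mm wide along y, 12 mm high, 38 mm long along x (19 mm to each side of this point); it lies 68 mm from the hinge axis along -x and 7.5 mm above it, about 36 mm above the station's underside while shut, with free space below. It moves with the cap.
- bolt_b (a joint): how far this bolt has sunk (m): 0 at the start, 0.008 for the loose one after a sufficient tap
- cap_b (a joint): opening of this cap about its hinge (rad): 0 shut, 1.25 at its stop; the tongue rises and swings back toward the hinge. A light spring (about 1 N at the tongue) pulls it shut whenever it is let go.
- station_c: one of three equal-looking dark pads (52 x 52 x 13 mm), 80 mm apart in a row on a fixed 12 mm light grey plate, each with a bolt under a blue hinged cap. Which bolt is loose differs from start to start. Origin at the centre of the pad's underside, on the bolt's axis. x points from the cap's tongue to its hinge, z up. The hinge axis runs along y through (24, 0, 29) mm of this frame while the bolt is up.
- tap_c (a point): where to tap: centre of the shut cap's flat top (46 x 42 mm), at a white disc, 43 mm above the station's origin. A push of 7 N or more straight down sinks the loose bolt, with its cap, by 8 mm, and it stays down; tight ones give less than 2 mm. To pull a sunk bolt up again takes about 8 N.
- tongue_c (a point): centre of the tongue on the cap's front edge: 10 mm wide along y, 12 mm high, 38 mm long along x (19 mm to each side of this point); it lies 68 mm from the hinge axis along -x and 7.5 mm above it, about 36 mm above the station's underside while shut, with free space below. It moves with the cap.
- bolt_c (a joint): how far this bolt has sunk (m): 0 at the start, 0.008 for the loose one after a sufficient tap
- cap_c (a joint): opening of this cap about its hinge (rad): 0 shut, 1.25 at its stop; the tongue rises and swings back toward the hinge. A light spring (about 1 N at the tongue) pulls it shut whenever it is let go.
- yellow_cup: bystander: a clear specimen cup with a yellow lid, 60 mm wide, 64 mm high; origin at the centre of its underside; leave it where it is
- white_vial: bystander: a small white bottle with a white cap, 31 mm wide, 58 mm high; origin at the centre of its underside; leave it where it is
- marker_pen: bystander: a red and white marker pen lying down, 17 x 135 x 16 mm, long axis = its y axis; origin at the centre of its underside; leave it where it is
- tape_roll: bystander: a roll of beige tape lying flat, 104 mm wide, 25 mm high; origin at the centre of its underside; leave it where it is

How it is judged:
On the way, in this order (a step that is already met when the one before it is completed fails the run):
1. the service marker hangs over the bar, let go (x of marker_saddle in the frame of bar_mid between -0.012 and 0.012 m and y of marker_saddle in the frame of bar_mid between -0.06 and 0.06 m and z of marker_saddle in the frame of bar_mid between 0 and 0.012 m and angle between marker_saddle's own z axis and vertical below 0.3 rad and angle between the y axis of marker_saddle and the y axis of bar_mid, either way round below 0.35 rad and contact force between marker and bar above 0.2 N and contact force between each of the arm, the fingers and marker below 0.05 N), for 0.3 s.
2. the loose bolt has been tapped down, its cap shut (((value of joint bolt_a above 0.005 m and value of joint cap_a below 0.15 rad) or (value of joint bolt_b above 0.005 m and value of joint cap_b below 0.15 rad) or (value of joint bolt_c above 0.005 m and value of joint cap_c below 0.15 rad))), for 0.1 s.
At the end, for the whole second after the job is handed in: The marker hangs over the bar within 60 mm of its middle, less than 0.3 rad off upright, its crown resting on the bar and nothing of the robot touching it; the cap of the sunk bolt (still at least 3 mm down) is held by the fingers at 0.6 rad open or more (all of step 1 and ((value of joint bolt_a above 0.003 m and value of joint cap_a above 0.6 rad and contact force between the fingers and station_a above 0.3 N) or (value of joint bolt_b above 0.003 m and value of joint cap_b above 0.6 rad and contact force between the fingers and station_b above 0.3 N) or (value of joint bolt_c above 0.003 m and value of joint cap_c above 0.6 rad and contact force between the fingers and station_c above 0.3 N))); the arm keeps its last pose, push and grip.
It fails at once if the cap of a bolt that has not sunk was lifted (over 0.3 rad) ((value of joint cap_a above 0.3 rad and value of joint bolt_a below 0.002 m) or (value of joint cap_b above 0.3 rad and value of joint bolt_b below 0.002 m) or (value of joint cap_c above 0.3 rad and value of joint bolt_c below 0.002 m)).
It fails at once if a bystander was shifted by over 30 mm or tipped (distance of any of yellow_cup, white_vial, marker_pen, tape_roll from where it was at the start of the episode above 0.03 m or angle between any of yellow_cup, white_vial's own z axis and vertical above 0.5 rad).
It also fails if it takes over 61 s, if anything falls off the work surface, if the arm or the gripper's body presses on something with over 40 N, if the wrist force passes 120 N, or if a joint passes its speed limit or range.

## Robot

A 6-joint arm with a two-finger parallel gripper is mounted at the origin on a cart in front of the work surface, level with it; the furniture and walls round the work are solid. World frame = base frame: x ahead of the robot, y to its left, z up, the work surface at z = 0. Lengths are in m, angles in rad, forces in N, time in s.
With the tool pointing down it reaches from about 0.4 to 0.825 m from the base axis. Payload 7 kg.
Tool frame: the origin (TCP) lies midway between the tips of the shut fingers; the grasp point (between the pads) lies hold_point_z behind it (hold_point_z is the distance from the TCP to the grasp point, in m); z points along the fingers, y is the direction in which the jaws open and shut (so a half turn about z gives the same grasp; the last joint's range is limited). The gripper opens to 88 mm and grips with 3 to 60 N. Pads are 19 mm wide; open, the fingers measure 130 mm over their backs; the gripper's body (78 mm by 193 mm) begins 47 mm behind the grasp point.
Start: joints at [1.441, 0.359, 0.012, 0, -1.224, -0.288], TCP at [0.274, 0.617, 0.227] pointing down, gripper open.
Joint ranges: [-3.07, 3.07], [-1.43, 2.12], [-1.02, 1.25], [-3.03, 1.67], [-3.05, -0], [-3.03, 3.03]. Speed limits (rad/s): [2.39, 2.39, 3.01, 3.14, 3.14, 3.14].

## Interface

Orientations are given as [roll, pitch, yaw] about the fixed x, y, z axes, in that order (R = Rz(yaw) Ry(pitch) Rx(roll)).
In Python, from station import * gives the robot as it stands. The module is installed in compiled form; this text tells all that it offers.
- The arm moves only by the tool arm_command, never from a script. Its arguments are lists of equal length, an entry for each row: "fingers": the closure, from -1 (fully open) to 1 (shut); "dp": the shift along the world's x, y, z in m, a list of three; "roll": the turn about the world's z in rad. In form: {"fingers": [fingers, ...], "dp": [[x, y, z], ...], "roll": [roll, ...]}. A call has 1 to 8 rows; each row shifts and turns the pose as measured when the row begins; what a row does not reach is not made up. A row lasts 1/10 s, in which the tool goes at most 50 mm and 8.59 degrees, less where a joint would pass 70% of its speed; a pose out of reach is approached as far as the arm can. A call is refused whole if a number of a shift passes 0.05 or a number of a turn 0.15, either way. A call with a gripper value outside its range is refused whole. The fingers move at their own pace and stop on an object; "newtons" is the grip in N (left out, the last holds). Time passes only in rows, so rows that do not move let the fingers close. It gives the time, the measured TCP pose, the force and the opening at its end, in the units of the state.
- get_state(): the state, without advancing time (a new reading comes with each control period).
- grab_frame(name): name is "side" or "top" or "wrist"; returns the picture (420x560x3 uint8, blue, green, red); there is no depth.
- calibration(name): a dict with "fx", "fy", "cx", "cy" (pixels), "R" (3x3) and "t" (3): a world point X has camera coordinates R X + t; the wrist camera has in their place "hand_eye" (4x4, takes a point from camera to tool coordinates, whose origin is the TCP and whose axes are the flange's). Camera axes: x right, y down, z forward; pixel columns grow to the right and rows downward; lengths in m; the calibration is good to about 2 mm. A picture is of the moment at which its call begins: read the wrist's pose just before it. calibration takes no time and is no camera call.
- job_done(): hands the job in, once; it reports no verdict.
The state is a dict: "t": time; "q": joint angles; "qd": joint speeds; "joint_efforts": joint torques, N m; "eef_pos": TCP position; "ee_rot": TCP orientation; "force": force on the tool from outside, world axes, zero at the start; "moment": the same for the moment, N m; "width": finger opening in m.
Only numpy, scipy, OpenCV 4.12 (cv2) and the standard library are available. Lean on these libraries where they do the work, as an engineer would, in place of code of your own. Each camera call takes 0.05 s, during which the arm holds its last target.

## Working session

There is one attempt and no reset: what is moved stays moved. The work goes in short steps, Python scripts to look and compute and a tool call to move; the robot and the scene stay as the last step left them, time stands still between calls to the robot, and variables do not carry over. Pictures are saved under pics/ and viewed, and the job is handed in when it is done.

Besides the shell and the picture viewer there is one more tool, called after "Call:" by a JSON object that holds its "method" and its "body", one argument or row to a line. arm_command: Moves the arm, as the interface text tells. Its arguments: {"type":"object","properties":{"fingers":{"type":"array"},"dp":{"type":"array"},"roll":{"type":"array"},"newtons":{"type":"number"}},"required":["fingers","dp","roll"]}

```bash
mkdir -p pics
python3 - <<'E'
from station import *
import cv2
s=get_state(); print(s)
for n in ("side","top","wrist"):
    cv2.imwrite(f"pics/{n}0.png",grab_frame(n)); print(n,calibration(n))
E
```

```text
{'t': 0.0, 'q': array([ 1.44111659e+00,  3.59403924e-01,  1.10652326e-02, -3.32354342e-04,
       -1.22409448e+00, -2.88122013e-01]), 'qd': array([-0.00262056,  0.00172318,  0.00024498, -0.00076814, -0.00017711,
       -0.00092386]), 'joint_efforts': array([-6.58156641e-04, -5.82721889e+01,  2.93062556e+01,  6.99729234e+00,
        6.75067960e-03, -1.48849299e-04]), 'eef_pos': array([0.27370249, 0.61649085, 0.22561765]), 'ee_rot': array([ 3.13993449e+00, -1.65602480e-04, -4.17914805e-01]), 'force': array([ 0.36199668,  0.01957226, -0.13078164]), 'moment': array([-0.00687179,  0.01629875,  0.01346767]), 'width': 0.08756437033028945}
side {'fx': 447.650691167832, 'fy': 447.650691167832, 'cx': 276.9829372548771, 'cy': 214.66764834831764, 'R': array([[ 0.811236  , -0.58432636, -0.02142107],
       [-0.33172973, -0.42976282, -0.83979718],
       [ 0.48150965,  0.68837971, -0.5424775 ]]), 't': array([-0.36508444,  0.24717219,  1.34204792])}
top {'fx': 401.237182217785, 'fy': 401.237182217785, 'cx': 280.4658960744349, 'cy': 215.16458111347828, 'R': array([[-0.08696313, -0.99620811, -0.00261051],
       [-0.9746702 ,  0.0856244 , -0.20660703],
       [ 0.20604712, -0.01542281, -0.97842052]]), 't': array([0.06389356, 0.47848157, 1.23094464])}
wrist {'fx': 374.7881722090065, 'fy': 374.7881722090065, 'cx': 275.3219380222544, 'cy': 202.24931006024337, 'hand_eye': array([[ 3.00170126e-04, -9.53983494e-01, -2.99858973e-01,
         8.15396058e-02],
       [ 9.99999937e-01,  2.30324913e-04,  2.68272586e-04,
        -1.98331165e-04],
       [-1.86862627e-04, -2.99859035e-01,  9.53983503e-01,
        -1.59557909e-01],
       [ 0.00000000e+00,  0.00000000e+00,  0.00000000e+00,
         1.00000000e+00]])}
```

View pics/side0.png

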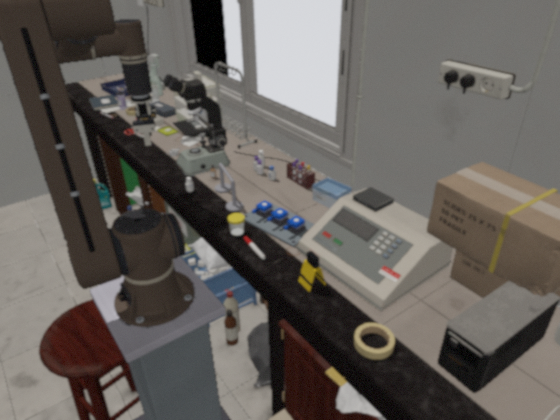

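View pics/top0.png

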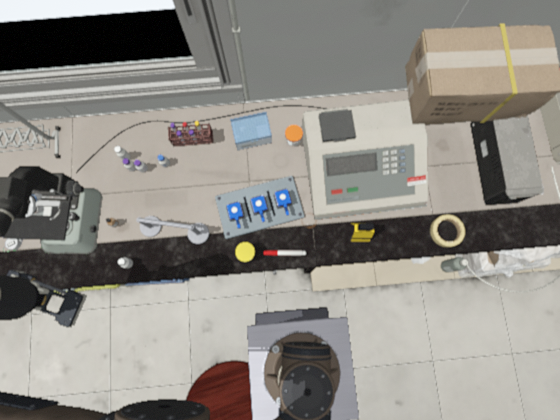

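View pics/wrist0.png

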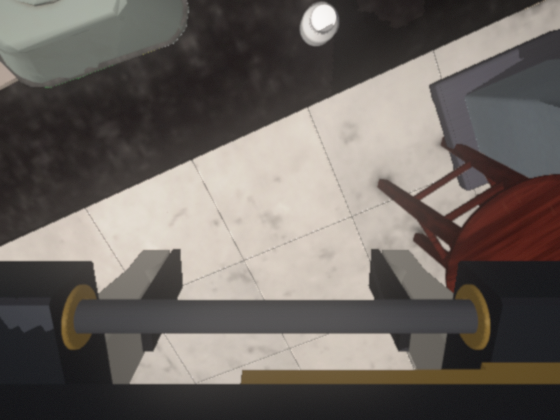

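```bash
python3 -c "
import station;print([x for x in dir(station) if x[0]!='_']);print(getattr(station,'hold_point_z',None))"
```

```text
['Unreachable', 'calibration', 'get_state', 'grab_frame', 'hold_point_z', 'job_done']
0.0188
```

Run:
```python
import cv2
s=cv2.imread('pics/side0.png');t=cv2.imread('pics/top0.png')
a=s[150:300,170:340];b=t[170:260,130:320];c=t[200:260,330:390]
cv2.imwrite('pics/s1.png',cv2.resize(a,None,fx=4.5,fy=4,interpolation=2)[:600,:800])
cv2.imwrite('pics/t1.png',cv2.resize(b,None,fx=4,fy=4,interpolation=2))
cv2.imwrite('pics/t2.png',cv2.resize(c,None,fx=8,fy=8,interpolation=2))
```

```text
(no output)
```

View pics/s1.png

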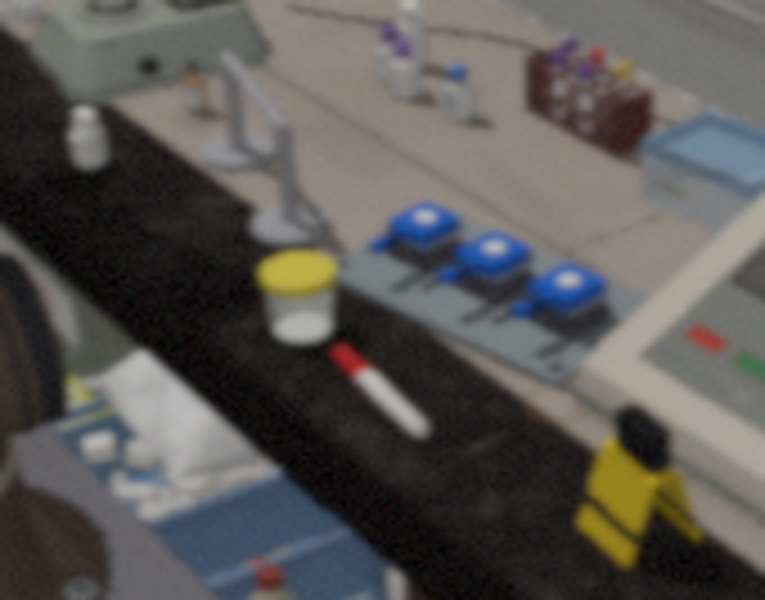

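View pics/t1.png

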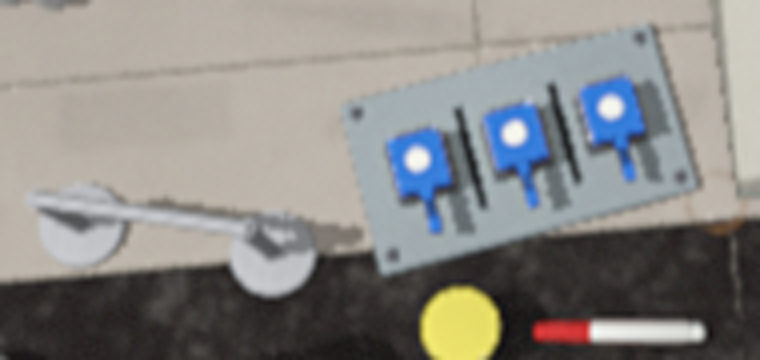

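View pics/t2.png

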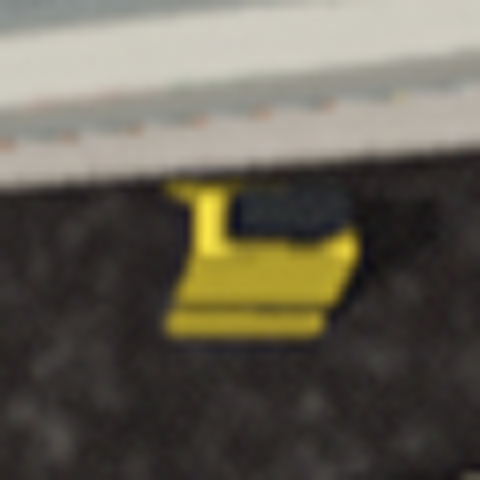

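```bash
cat > h.py <<'E'
import numpy as np, cv2
from station import *
from scipy.spatial.transform import Rotation as Ro
def camP(n,pose=None):
    c=calibration(n); K=np.array([[c['fx'],0,c['cx']],[0,c['fy'],c['cy']],[0,0,1]])
    if n!='wrist': return K@np.c_[c['R'],c['t']]
    p,e=pose
    T=np.eye(4);T[:3,:3]=Ro.from_euler('xyz',e).as_matrix();T[:3,3]=p
    W=np.linalg.inv(T@c['hand_eye'])
    return K@W[:3]
def tri(obs):
    """obs: list of (P,uv)"""
    A=[]
    for P,(u,v) in obs: A+= [(u*P[2]-P[0])/np.linalg.norm(P[2,:3]),(v*P[2]-P[1])]
    X=np.linalg.svd(np.array(A))[2][-1];X=X[:3]/X[3]
    r=[np.round((P@np.r_[X,1])[:2]/(P@np.r_[X,1])[2]-uv,1) for P,uv in obs]
    return X,r
def onz(P,uv,z):
    u,v=uv
    A=np.array([u*P[2]-P[0],v*P[2]-P[1]])
    return np.r_[np.linalg.solve(A[:,:2],-A[:,2]*z-A[:,3]),z]
def proj(P,X):
    h=P@np.r_[X,1];return h[:2]/h[2]
E
python3 - <<'E'
from h import *
S=camP('side');T=camP('top')
s=lambda x,y:(x/4.5+170,y/4+150)
t=lambda x,y:(x/4+130,y/4+170)
t2=lambda x,y:(x/8+330,y/8+200)
for n,a,b in [('barL',s(225,57),t(35,198)),('barR',s(285,130),t(258,228)),
 ('c1',s(425,216),t(418,158)),('c2',s(495,246),t(515,132)),('c3',s(567,280),t(610,106)),
 ('tg1',s(378,245),t(435,232)),('tg2',s(447,275),t(532,205)),('tg3',s(520,308),t(630,178)),
 ('grip',s(643,440),t2(290,208)),('cup',s(298,270),t(460,325)),]:
    X,r=tri([(S,a),(T,b)]); print(n,X.round(4),r)
print('pen',onz(T,t(540,331),.015),onz(T,t(703,331),.015))
E
```

```text
barL [0.4922 0.4515 0.1141] [array([ 0.2, -0. ]), array([-0.1,  0.2])]
barR [0.4546 0.2842 0.1144] [array([ 0.1, -0. ]), array([-0.1,  0.2])]
c1 [0.5131 0.1664 0.0539] [array([-0.1,  0. ]), array([ 0.1, -0.1])]
c2 [0.5275 0.0875 0.0547] [array([-0.1,  0. ]), array([ 0.1, -0.2])]
c3 [0.5419 0.0103 0.0527] [array([ 0.1, -0. ]), array([-0. ,  0.1])]
tg1 [0.456  0.1559 0.0486] [array([-0.8,  0.2]), array([ 0.4, -1.1])]
tg2 [0.4703 0.0774 0.0509] [array([-0.7,  0.2]), array([ 0.4, -1. ])]
tg3 [ 0.4842 -0.0018  0.0527] [array([-0.6,  0.1]), array([ 0.3, -0.7])]
grip [ 0.4154 -0.236   0.091 ] [array([ 0.4, -0.1]), array([-0.2,  0.4])]
cup [0.3755 0.1417 0.0615] [array([-0.,  0.]), array([ 0., -0.])]
pen [0.3707986  0.08169646 0.015     ] [ 0.35935531 -0.04893889  0.015     ]
```

Call:
{"method": "arm_command", "body": {
  "fingers": [-1,-1,-1,-1,-1,-1,-1,-1],
  "dp": [
    [0.02,-0.03,0.01],
    [0.024,-0.036,0.01],
    [0.024,-0.036,0.01],
    [0.024,-0.036,0],
    [0.024,-0.036,0],
    [0.024,-0.036,0],
    [0.01,-0.045,0],
    [0,-0.045,0]
  ],
  "roll": [-0.1,-0.14,-0.14,-0.14,-0.14,-0.14,-0.14,-0.14]
}}

```text
t: 0.95
eef_pos: [0.4258, 0.3092, 0.2518]
ee_rot: [3.135, -0.003, -1.532]
force: [1.2, -0.8, -0.4]
width: 0.0874
```

Call:
{"method": "arm_command", "body": {
  "fingers": [-1,-1,-1,-1,-1,-1,-1,-1],
  "dp": [
    [0,-0.045,0],
    [0,-0.045,0],
    [0,-0.045,0],
    [0,-0.045,0],
    [0,-0.045,0],
    [0,-0.045,0],
    [0,-0.045,0],
    [0,-0.045,0]
  ],
  "roll": [-0.14,-0.05,-0.04,0,0,0,0,0]
}}

```text
t: 1.75
eef_pos: [0.4219, -0.0658, 0.2518]
ee_rot: [3.137, -0.002, -1.775]
force: [1.5, 0.0, 0.1]
width: 0.0876
```

Call:
{"method": "arm_command", "body": {
  "fingers": [-1,-1,-1,-1],
  "dp": [
    [0,-0.04,0],
    [0,-0.04,0],
    [0,-0.03,0],
    [0,0,0]
  ],
  "roll": [0.05,0.05,0,0]
}}

```text
t: 2.15
eef_pos: [0.4194, -0.1844, 0.2519]
ee_rot: [3.137, -0.001, -1.676]
force: [-0.1, 0.4, -0.5]
width: 0.0878
```

Run:
```python
from h import *
s=get_state(); print(s['t'],s['eef_pos'],s['ee_rot'],s['q'])
cv2.imwrite("pics/w1.png",grab_frame("wrist"))
```

```text
2.15 [ 0.4194041  -0.18438265  0.25187951] [ 3.13703632e+00 -1.38016823e-03 -1.67580092e+00] [ 1.84901527e-02 -2.24052265e-02 -3.98990384e-01  8.67705693e-04
 -1.19890294e+00 -1.23815098e-01]
```

View pics/w1.png

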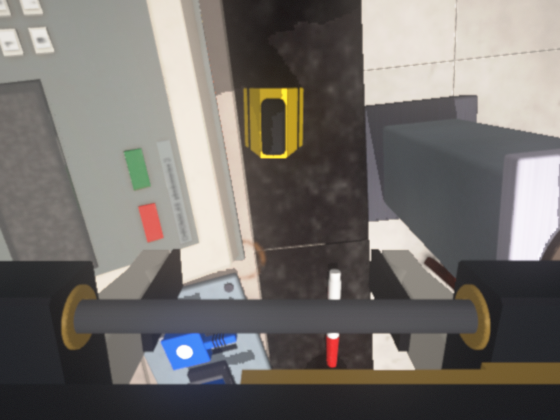

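Run:
```python
import cv2
s=cv2.imread('pics/w1.png')
cv2.imwrite('pics/w1c.png',cv2.resize(s[75:170,230:320],None,fx=6,fy=6,interpolation=2))
```

```text
(no output)
```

View pics/w1c.png

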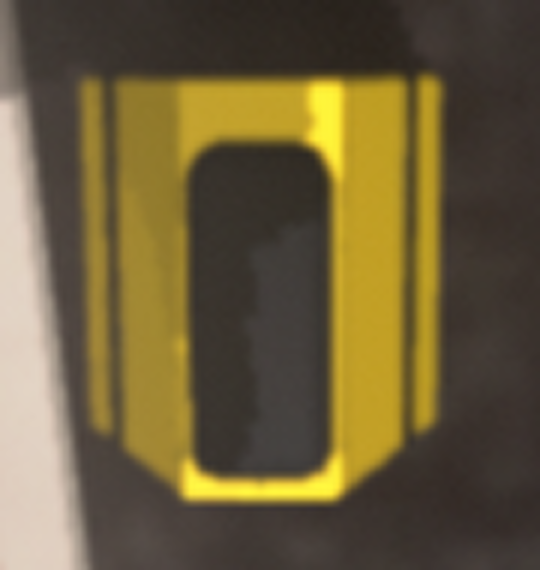

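Run:
```python
from h import *
s=get_state(); P=camP('wrist',(s['eef_pos'],s['ee_rot']))
w=lambda x,y:(x/6+230,y/6+75)
for n,(x,y),z in [('griptop',(260,309),.113),('gl',(190,300),.113),('gr',(330,300),.113),('gt',(260,142),.113),('gb',(260,478),.113),('LL0',(82,77),0),('LL1',(95,430),0),('RR0',(442,77),0),('RR1',(438,430),0),('crownc0',(262,77),.08),('crownc1',(262,500),.08)]:
    print(n,onz(P,w(x,y),z).round(4))
# balance corner & grip check two views
S=camP('side');T=camP('top')
print(tri([(P,w(260,309)),(S,(643/4.5+170,410/4+150)),(T,(330+290/8,200+208/8))]))
```

```text
griptop [ 0.4151 -0.2332  0.113 ]
gl [ 0.424  -0.2353  0.113 ]
gr [ 0.4059 -0.2334  0.113 ]
gt [ 0.4128 -0.2541  0.113 ]
gb [ 0.4174 -0.211   0.113 ]
LL0 [ 0.4431 -0.2645  0.    ]
LL1 [ 0.4488 -0.2029  0.    ]
RR0 [ 0.3805 -0.2579  0.    ]
RR1 [ 0.3863 -0.1963  0.    ]
crownc0 [ 0.4118 -0.2618  0.08  ]
crownc1 [ 0.4181 -0.2018  0.08  ]
(array([ 0.41457235, -0.23251121,  0.11602614]), [array([0.7, 1.2]), array([-0.4,  0.2]), array([ 0.4, -0.7])])
```

Run:
```python
from h import *
s=get_state(); P=camP('wrist',(s['eef_pos'],s['ee_rot']))
S=camP('side');T=camP('top')
print(tri([(P,(151,222)),(S,(326.7,234.3)),(T,(337,191))]))
for X in [(.48,-.2,.1),(.5,-.3,.1)]: print(proj(P,np.array(X)),proj(T,np.array(X)))
```

```text
(array([ 0.53500472, -0.15924851,  0.0902014 ]), [array([-0. , -2.1]), array([-0. , -0.3]), array([-0.4,  0.1])])
[201.45117212 172.47409623] [352.30384241 206.34589735]
[154.63186071  49.01085064] [383.6290801  197.31339392]
```

Call:
{"method": "arm_command", "body": {
  "fingers": [-0.15,-0.15,-0.15,-0.15,-0.15,-0.15],
  "dp": [
    [-0.004,-0.047,0],
    [0,-0.001,-0.01],
    [0,0,-0.035],
    [0,0,-0.035],
    [0,0,-0.03],
    [0,0,0]
  ],
  "roll": [0.01,0,0,0,0,0]
}}

```text
t: 2.8
eef_pos: [0.4159, -0.2293, 0.1395]
ee_rot: [3.141, -0.0, -1.665]
force: [0.0, 0.6, 0.3]
width: 0.0514
```

Run:
```python
from h import *
s=get_state(); print(s['t'],s['eef_pos'],s['ee_rot'],s['width'])
cv2.imwrite("pics/w2.png",grab_frame("wrist"))
```

```text
2.8 [ 0.41592847 -0.22933293  0.13951898] [ 3.14130443e+00 -2.70184831e-04 -1.66472492e+00] 0.05141340127104116
```

View pics/w2.png

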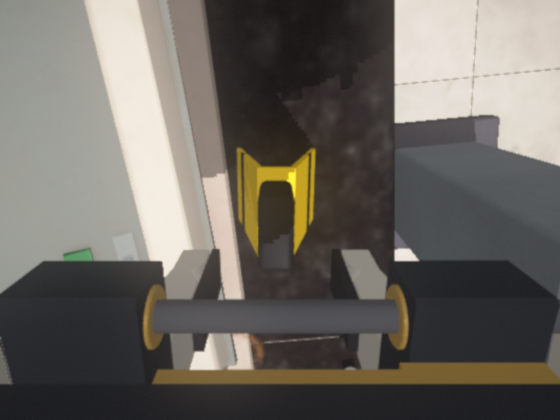

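Call:
{"method": "arm_command", "body": {
  "fingers": [-0.15,-0.15,-0.15,1,1,1,1],
  "dp": [
    [-0.0005,-0.003,-0.03],
    [0,0,-0.025],
    [0,0,-0.002],
    [0,0,0],
    [0,0,0],
    [0,0,0],
    [0,0,0]
  ],
  "roll": [0,0,0,0,0,0,0],
  "newtons": 25
}}

```text
t: 3.55
eef_pos: [0.4259, -0.2318, 0.0955]
ee_rot: [-3.122, -0.004, -1.657]
force: [-0.7, -0.3, 1.0]
width: 0.024
```

Run:
```python
from h import *
s=get_state(); print(s['t'],s['eef_pos'],s['ee_rot'],s['width'],s['q'],s['force'],s['moment'])
cv2.imwrite("pics/w3.png",grab_frame("wrist"))
a=grab_frame("side")[180:330,240:400];cv2.imwrite("pics/s3.png",cv2.resize(a,None,fx=4,fy=4,interpolation=2))
s=get_state(); print(s['t'],s['eef_pos'],s['ee_rot'],s['width'],s['q'],s['force'],s['moment'])
```

```text
3.55 [ 0.42589443 -0.23184169  0.09546731] [-3.12246506 -0.00402648 -1.65737436] 0.023951841706438715 [-0.08847008  0.16800922 -0.59165949  0.0056052  -0.79200014 -0.00196852] [-0.68026067 -0.26181186  0.99233898] [0.03617152 0.09748211 0.02198029]
3.65 [ 0.42574438 -0.23185524  0.09511452] [-3.12276052 -0.00398542 -1.65745259] 0.020412913955706786 [-0.08856481  0.16846466 -0.5920867   0.00555112 -0.79141281 -0.00191831] [ 0.84985214 -0.03511641 -0.1521538 ] [ 0.10552697 -0.02481038  0.03864182]
```

View pics/w3.png

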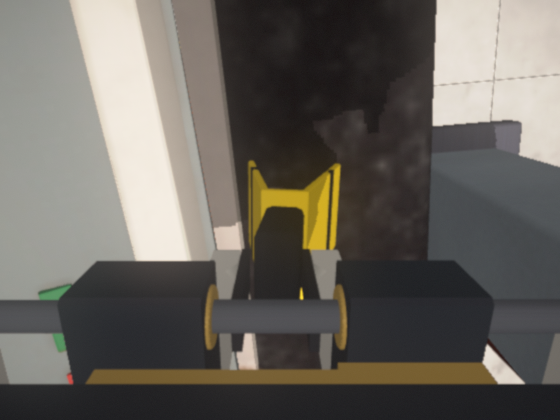

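View pics/s3.png

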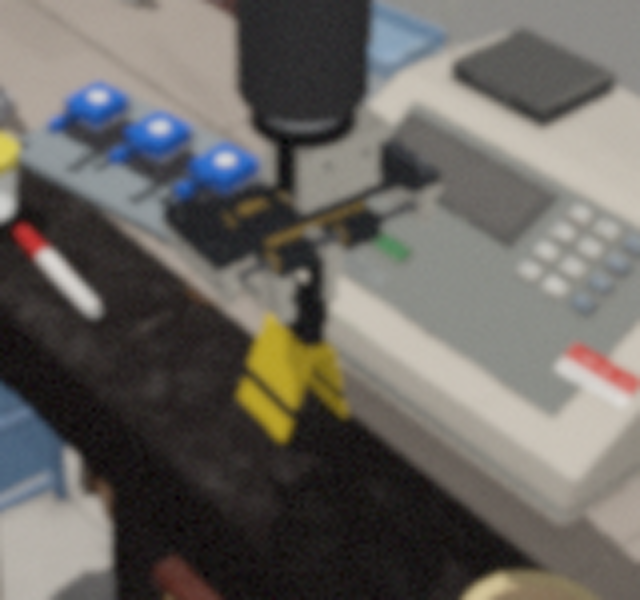

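Call:
{"method": "arm_command", "body": {
  "fingers": [1,1,1,1,1],
  "dp": [
    [0,0,0],
    [0,0,0.02],
    [0,0,0.03],
    [0,0,0.03],
    [0,0,0]
  ],
  "roll": [0,0,0,0,0]
}}

```text
t: 4.15
eef_pos: [0.424, -0.2318, 0.177]
ee_rot: [-3.127, -0.004, -1.658]
force: [0.5, -0.2, -1.0]
width: 0.0208
```

Run:
```python
from h import *
s=get_state(); print(s['t'],s['eef_pos'],s['ee_rot'],s['width'],s['q'],s['force'],s['moment'])
cv2.imwrite("pics/w4.png",grab_frame("wrist"))
a=grab_frame("side")[160:330,240:400];cv2.imwrite("pics/s4.png",cv2.resize(a,None,fx=3.5,fy=3.5,interpolation=2))
```

```text
4.15 [ 0.42399324 -0.23181672  0.17695222] [-3.126567   -0.00376337 -1.65827579] 0.020798773059976593 [-8.90036621e-02  7.15202619e-02 -4.84361718e-01  4.44496941e-03
 -9.99887366e-01 -8.21481496e-04] [ 0.48970174 -0.21459957 -0.97071934] [ 0.08984752 -0.14458727  0.03789862]
```

View pics/w4.png

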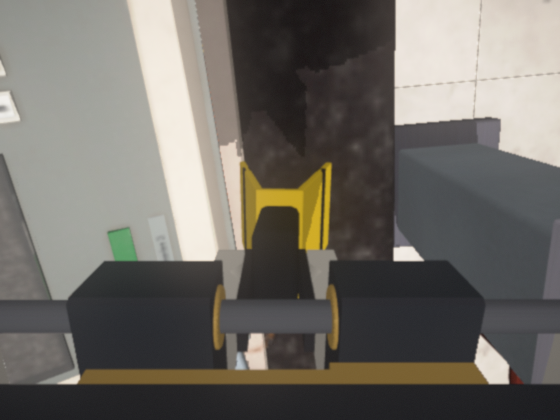

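View pics/s4.png

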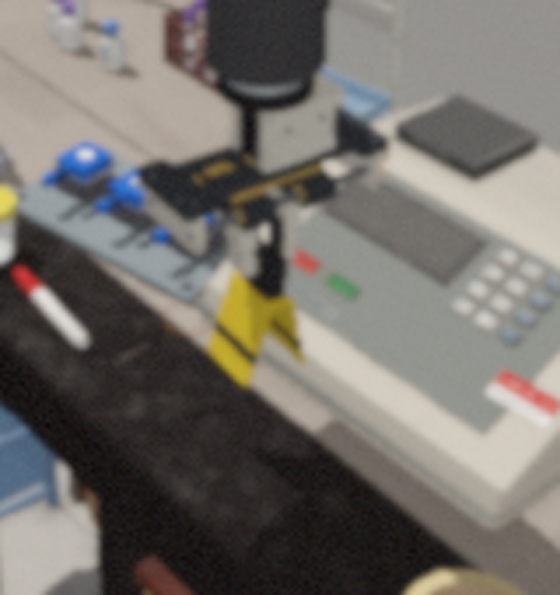

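Call:
{"method": "arm_command", "body": {
  "fingers": [1,1,1,1,1,1,1,1],
  "dp": [
    [0,0.01,0.04],
    [0,0.025,0.04],
    [0.004,0.043,0.01],
    [0.004,0.045,0],
    [0.004,0.045,0],
    [0.004,0.045,0],
    [0.004,0.045,0],
    [0.004,0.045,0]
  ],
  "roll": [0,0,0,-0.03,-0.03,-0.03,-0.03,0]
}}

```text
t: 5.05
eef_pos: [0.4391, 0.0787, 0.2568]
ee_rot: [3.136, -0.003, -1.796]
force: [1.7, -0.5, -0.3]
width: 0.0202
```

Call:
{"method": "arm_command", "body": {
  "fingers": [1,1,1,1,1,1],
  "dp": [
    [0.004,0.045,0],
    [0.004,0.045,0],
    [0.004,0.045,0],
    [0.004,0.04,0],
    [0.003,0.03,0],
    [0,0,0]
  ],
  "roll": [0,0,0,0,0,0]
}}

```text
t: 5.65
eef_pos: [0.4538, 0.2959, 0.2469]
ee_rot: [3.128, -0.013, -1.791]
force: [-1.2, 0.1, -0.4]
width: 0.0199
```

Call:
{"method": "arm_command", "body": {
  "fingers": [1,1,1,1],
  "dp": [
    [0.01,0.035,0.008],
    [0.009,0.03,0],
    [0.001,0.006,0],
    [0,0,0]
  ],
  "roll": [0,0,0,0]
}}

```text
t: 6.05
eef_pos: [0.4718, 0.3674, 0.2478]
ee_rot: [3.122, -0.024, -1.79]
force: [-0.4, -0.0, -0.4]
width: 0.0199
```

Run:
```python
from h import *
s=get_state(); print(s['t'],s['eef_pos'],s['ee_rot'],s['width'])
cv2.imwrite("pics/w5.png",grab_frame("wrist"))
a=grab_frame("side")[130:280,160:320];cv2.imwrite("pics/s5.png",cv2.resize(a,None,fx=4,fy=4,interpolation=2))
a=grab_frame("top")[160:260,110:240];cv2.imwrite("pics/t5.png",cv2.resize(a,None,fx=5,fy=5,interpolation=2))
```

```text
6.05 [0.47181399 0.36738015 0.24776561] [ 3.12223008 -0.02369786 -1.79034212] 0.01988413737091397
```

View pics/w5.png

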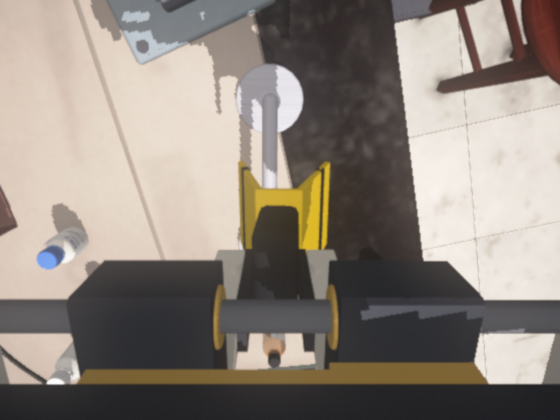

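View pics/s5.png

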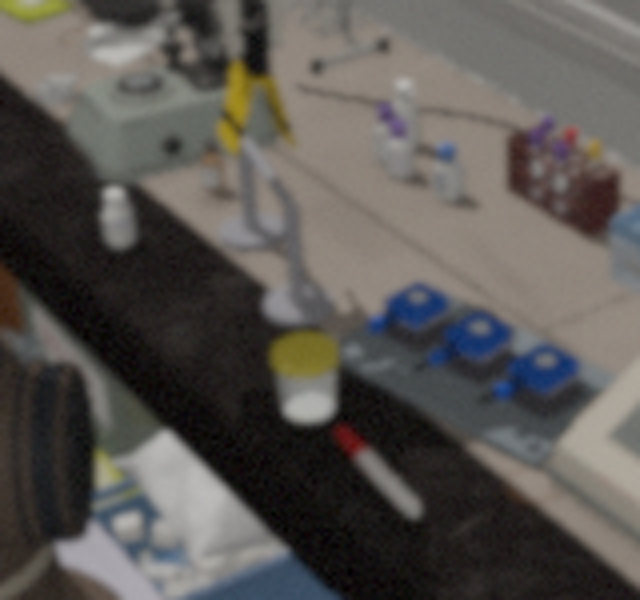

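View pics/t5.png

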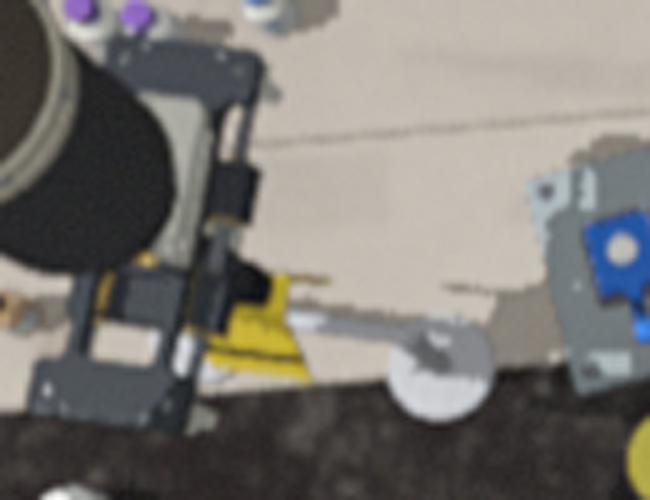

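Run:
```python
from h import *
s=get_state(); P=camP('wrist',(s['eef_pos'],s['ee_rot']))
a=onz(P,(269,110),.118);b=onz(P,(270,182),.118);print(a,b)
d=(b-a)/np.linalg.norm(b-a);yaw=np.arctan2(-d[0],d[1]);print(yaw)
m=np.array([.4734,.3679,.115]);t=s['eef_pos']
n=np.array([np.cos(yaw),np.sin(yaw),0])
R=Ro.from_euler('xyz',s['ee_rot']).as_matrix()
print('offset of tcp from wrist bar line',(t-a)@n,' from stereo',(t-m)@n, 'tool z',R[:,2],'tool y',R[:,1])
sad=t+R[:,2]*.024; print('saddle off',(sad-a)@n, s['t'])
```

```text
[0.45958897 0.30134406 0.118     ] [0.47129641 0.35600911 0.118     ]
-0.21097954437090408
offset of tcp from wrist bar line -0.0016932057303960107  from stereo -0.0012599912883201132 tool z [-0.0233372  -0.01795603 -0.99956638] tool y [-0.97553306  0.21904395  0.01884122]
saddle off -0.002150631738019944 6.2
```

Call:
{"method": "arm_command", "body": {
  "fingers": [1,1,1,1,1,1],
  "dp": [
    [0.002,0,0],
    [0,0,-0.02],
    [0,0,-0.02],
    [0,0,-0.02],
    [0,0,-0.015],
    [0,0,0]
  ],
  "roll": [0.01,0,0,0,0,0]
}}

```text
t: 6.8
eef_pos: [0.4744, 0.3614, 0.1751]
ee_rot: [3.125, -0.017, -1.782]
force: [-0.6, 0.1, -1.1]
width: 0.0201
```

Call:
{"method": "arm_command", "body": {
  "fingers": [1,1,1,1],
  "dp": [
    [0,0,-0.01],
    [0,0,-0.01],
    [0,0,-0.005],
    [0,0,0]
  ],
  "roll": [0,0,0,0]
}}

```text
t: 7.2
eef_pos: [0.4754, 0.3611, 0.1509]
ee_rot: [3.127, -0.014, -1.782]
force: [-0.1, 0.7, -0.4]
width: 0.02
```

Run:
```python
from h import *
s=get_state(); print(s['t'],s['eef_pos'],s['ee_rot'],s['force'])
cv2.imwrite("pics/w6.png",grab_frame("wrist"))
a=grab_frame("side")[130:230,160:300];cv2.imwrite("pics/s6.png",cv2.resize(a,None,fx=5,fy=5,interpolation=2))
```

```text
7.2 [0.4754204  0.36107823 0.15092972] [ 3.12721084 -0.01383689 -1.78195468] [-0.09885145  0.69917439 -0.39437717]
```

View pics/w6.png

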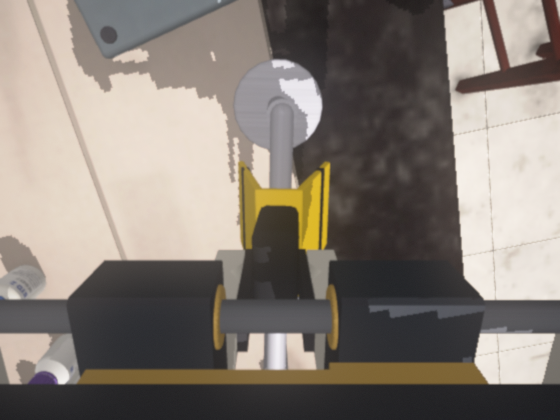

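View pics/s6.png

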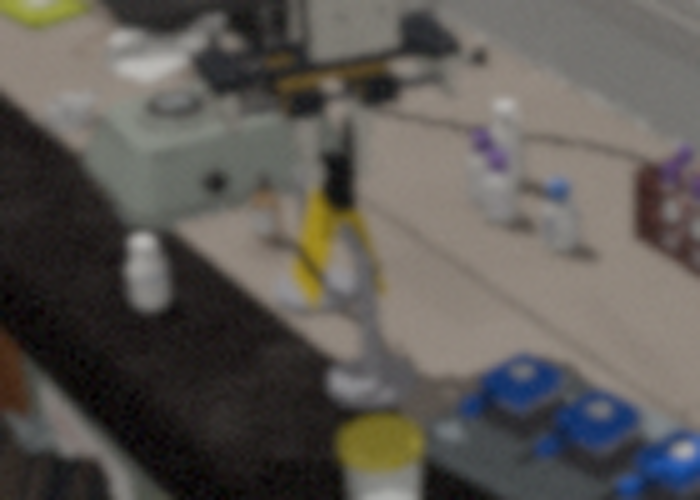

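Call:
{"method": "arm_command", "body": {
  "fingers": [1,1,1,1],
  "dp": [
    [-0.003,0,-0.003],
    [-0.0005,0,-0.003],
    [0,0,-0.002],
    [0,0,0]
  ],
  "roll": [0,0,0,0]
}}

```text
t: 7.7
eef_pos: [0.4724, 0.3622, 0.1444]
ee_rot: [3.129, -0.011, -1.781]
force: [0.2, 0.0, -0.4]
width: 0.0205
```

Call:
{"method": "arm_command", "body": {
  "fingers": [1,1,1],
  "dp": [
    [0,0,-0.003],
    [0,0,-0.003],
    [0,0,0]
  ],
  "roll": [0,0,0]
}}

```text
t: 8.0
eef_pos: [0.4725, 0.3625, 0.145]
ee_rot: [3.132, -0.009, -1.779]
force: [0.0, -0.5, -0.2]
width: 0.0204
```

Call:
{"method": "arm_command", "body": {
  "fingers": [-0.15,-0.15,-0.15,-0.15,-0.15],
  "dp": [
    [0,0,0],
    [0,0,0],
    [0,0,0],
    [0,0,0],
    [0,0,0]
  ],
  "roll": [0,0,0,0,0]
}}

```text
t: 8.5
eef_pos: [0.4728, 0.3628, 0.1447]
ee_rot: [3.132, -0.008, -1.779]
force: [-1.0, -0.6, 0.2]
width: 0.0492
```

Run:
```python
from h import *
s=get_state(); print(s['t'],s['eef_pos'],s['ee_rot'],s['force'],s['width'])
cv2.imwrite("pics/w7.png",grab_frame("wrist"))
a=grab_frame("side")[130:230,160:300];cv2.imwrite("pics/s7.png",cv2.resize(a,None,fx=5,fy=5,interpolation=2))
```

```text
8.5 [0.47278874 0.36279303 0.14469589] [ 3.13185213 -0.00836548 -1.77892993] [-0.96369761 -0.58498725  0.16166296] 0.04918180551421013
```

View pics/w7.png

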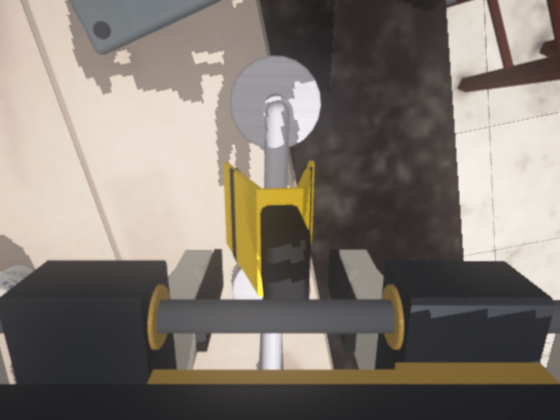

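View pics/s7.png

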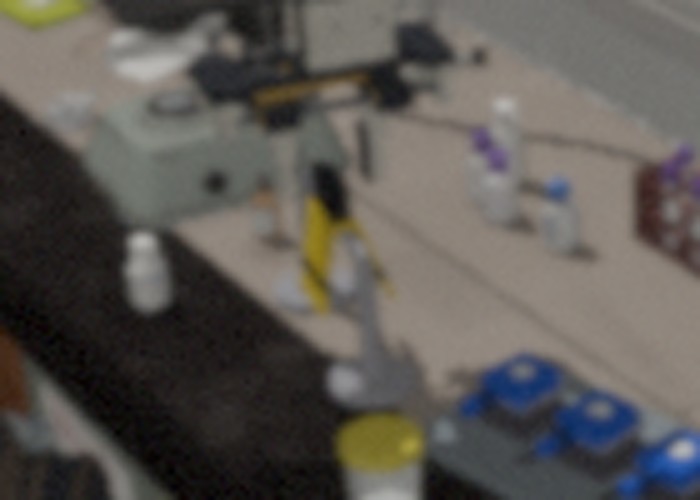

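Call:
{"method": "arm_command", "body": {
  "fingers": [-0.15,-0.15,-0.15,-0.15,-0.15],
  "dp": [
    [0,0,0.015],
    [0,0,0.03],
    [0,0,0.04],
    [0,-0.01,0.04],
    [0,0,0]
  ],
  "roll": [0,0,0,0,0]
}}

```text
t: 9.1
eef_pos: [0.4719, 0.351, 0.2719]
ee_rot: [3.13, -0.014, -1.779]
force: [-0.2, 0.5, -0.6]
width: 0.0502
```

Run:
```python
from h import *
s=get_state(); print(s['t'],s['eef_pos'],s['ee_rot'],s['force'],s['width'])
cv2.imwrite("pics/w8.png",grab_frame("wrist"))
a=grab_frame("side")[130:230,160:300];cv2.imwrite("pics/s8.png",cv2.resize(a,None,fx=5,fy=5,interpolation=2))
```

```text
9.1 [0.47185353 0.35097594 0.2718848 ] [ 3.13016966 -0.01367237 -1.7789472 ] [-0.22428143  0.48902976 -0.60965426] 0.050214803657074224
```

View pics/w8.png

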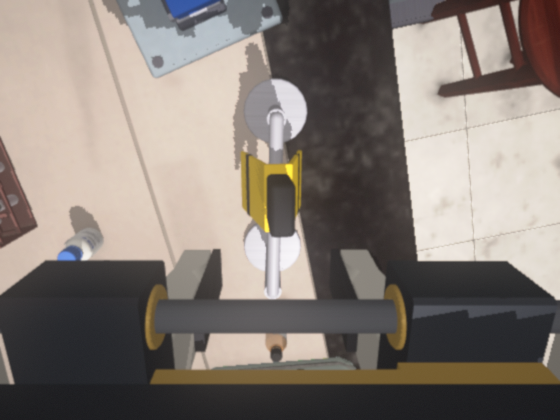

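View pics/s8.png

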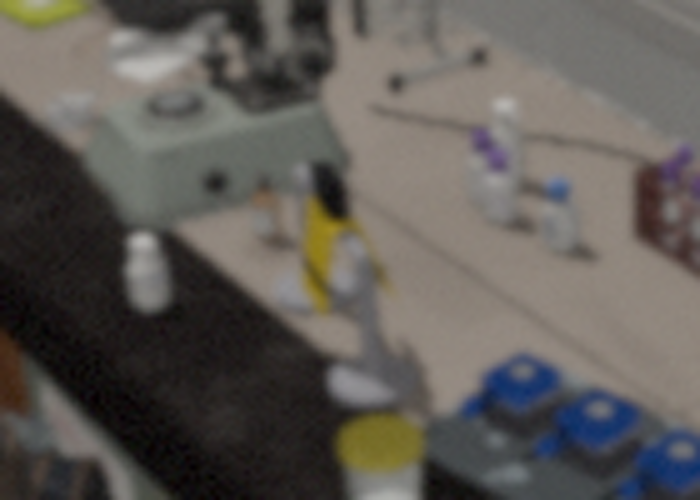

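Run:
```python
import cv2
s=cv2.imread('pics/w8.png')
cv2.imwrite('pics/w8c.png',cv2.resize(s[100:300,225:325],None,fx=5,fy=3,interpolation=2))
from h import *
st=get_state();print(st['t'])
a=grab_frame("top")[190:240,130:220];cv2.imwrite("pics/t8.png",cv2.resize(a,None,fx=8,fy=8,interpolation=2))
```

```text
9.2
```

View pics/w8c.png

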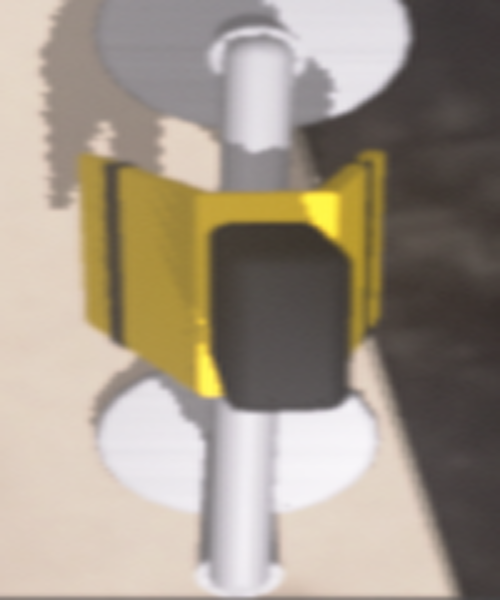

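View pics/t8.png

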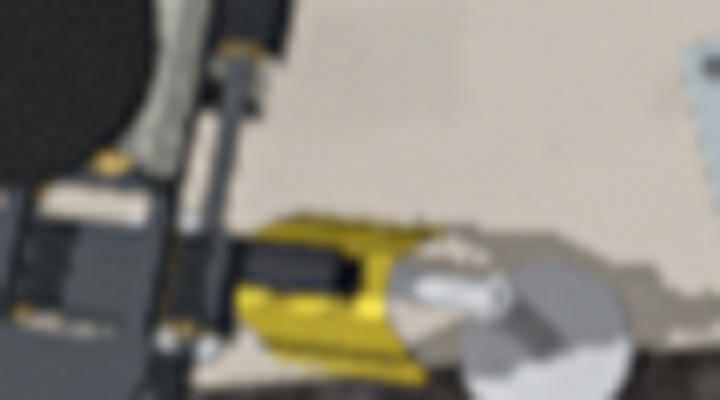

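Run:
```python
from h import *
P=camP('wrist',([0.47185353,0.35097594,0.2718848],[3.13016966,-0.01367237,-1.7789472]))
w=lambda x,y:(x/5+225,y/3+100)
n=np.array([np.cos(-.215),np.sin(-.215),0])
m=np.array([.4734,.3679,.115])
for k,(x,y),z in [('gripL',(215,240),.163),('gripR',(350,265),.163),('gripbl',(232,400),.163),('gripbr',(345,400),.163),('legL',(78,157),.05),('legR',(387,155),.05),('bar0',(257,120),.118),('bar1',(243,540),.118)]:
    X=onz(P,w(x,y),z);print(k,X.round(4),((X-m)@n).round(4))
```

```text
gripL [0.4727 0.3348 0.163 ] 0.0064
gripR [0.4544 0.3452 0.163 ] -0.0137
gripbl [0.4791 0.3765 0.163 ] 0.0037
gripbr [0.462  0.3801 0.163 ] -0.0137
legL [0.5004 0.3264 0.05  ] 0.0352
legR [0.4384 0.3389 0.05  ] -0.028
bar0 [0.4611 0.3131 0.118 ] -0.0003
bar1 [0.4905 0.4398 0.118 ] 0.0013
```

Call:
{"method": "arm_command", "body": {
  "fingers": [1,1,1,1,1,1,1,1],
  "dp": [
    [0,-0.03,0],
    [0,-0.03,0],
    [0.005,-0.03,0],
    [0.01,-0.03,0],
    [0.01,-0.03,-0.02],
    [0.01,-0.02,-0.03],
    [0.005,-0.015,-0.03],
    [0,0,-0.03]
  ],
  "roll": [-0.14,-0.14,-0.14,-0.14,-0.14,-0.14,-0.14,-0.14]
}}

```text
t: 10.05
eef_pos: [0.5076, 0.1577, 0.1445]
ee_rot: [3.123, -0.03, -2.939]
force: [0.2, 0.5, -0.7]
width: 0.0005
```

Run:
```python
from h import *
s=get_state(); print(s['t'],s['eef_pos'],s['ee_rot'],s['force'],s['width'],s['q'])
cv2.imwrite("pics/w9.png",grab_frame("wrist"))
```

```text
10.05 [0.50758059 0.15774109 0.14454775] [ 3.12319162 -0.02966127 -2.93856542] [ 0.16970364  0.45842004 -0.73424007] 0.000528871769530073 [ 0.6479463   0.21155508 -0.3814011  -0.03497887 -0.99697447 -1.99671777]
```

View pics/w9.png

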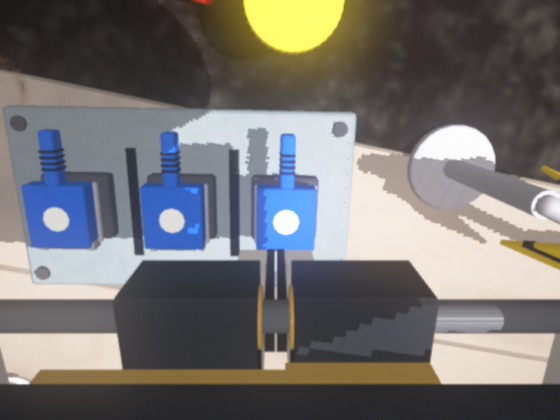

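Run:
```python
from h import *
P=camP('wrist',([ 0.50758059,0.15774109,0.14454775],[ 3.12319162,-0.02966127,-2.93856542]))
for p in [(287,222),(172,221),(56,220)]: print(onz(P,p,.055).round(4))
for p in [(288,135),(169,133),(50,131)]: print('tip',onz(P,p,.054).round(4))
S=camP('side');T=camP('top')
for p,a,b in [((287,222),(425/4.5+170,216/4+150),(418/4+130,158/4+170)),((172,221),(280,211.5),(258.75,203)),((56,220),(296,220),(282.5,196.5))]:
  print(tri([(P,p),(S,a),(T,b)]))
```

```text
[0.5142 0.1694 0.055 ]
[0.5293 0.0898 0.055 ]
[0.5443 0.0106 0.055 ]
tip [0.4545 0.1573 0.054 ]
tip [0.469  0.0798 0.054 ]
tip [0.4833 0.0034 0.054 ]
(array([0.51400499, 0.1678983 , 0.05292817]), [array([-2.1, -1.5]), array([-0.1,  0. ]), array([-0.4, -0.3])])
(array([0.52855032, 0.08863537, 0.05372861]), [array([-1.1, -1.8]), array([-0.1,  0. ]), array([-0.3, -0.4])])
(array([0.54272161, 0.01019143, 0.0531453 ]), [array([ 0.9, -3. ]), array([ 0.3, -0.2]), array([-0. , -0.2])])
```

Call:
{"method": "arm_command", "body": {
  "fingers": [1,1,1,1,1,1],
  "dp": [
    [0.006,0.01,-0.02],
    [0,0,-0.03],
    [0,0,-0.025],
    [0,0,-0.005],
    [0,0,-0.003],
    [0,0,-0.003]
  ],
  "roll": [-0.02,0,0,0,0,0],
  "newtons": 20
}}

```text
t: 10.7
eef_pos: [0.5083, 0.1655, 0.0528]
ee_rot: [3.132, -0.046, -2.952]
force: [-13.7, -2.0, 37.4]
width: 0.0004
```

Call:
{"method": "arm_command", "body": {
  "fingers": [1,1,1,1,1,1],
  "dp": [
    [0,0,0.015],
    [0.005,-0.02,0.015],
    [0.01,-0.04,0],
    [0.005,-0.017,0],
    [0,0,-0.015],
    [0,0,0]
  ],
  "roll": [0,0,0,0,0,0]
}}

```text
t: 11.3
eef_pos: [0.5316, 0.0888, 0.0776]
ee_rot: [3.132, -0.039, -2.933]
force: [-0.1, 0.8, -0.3]
width: 0.0006
```

Run:
```python
from h import *
s=get_state(); print(s['t'],s['eef_pos'],s['ee_rot'],s['force'])
cv2.imwrite("pics/w10.png",grab_frame("wrist"))
a=grab_frame("side")[180:260,230:340];cv2.imwrite("pics/s10.png",cv2.resize(a,None,fx=6,fy=6,interpolation=2))
```

```text
11.3 [0.53159599 0.0887762  0.07757076] [ 3.1315665  -0.03917637 -2.9332345 ] [-0.14415315  0.80318562 -0.32505113]
```

View pics/w10.png

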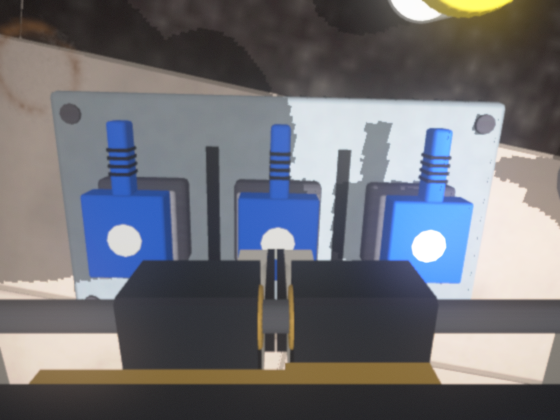

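View pics/s10.png

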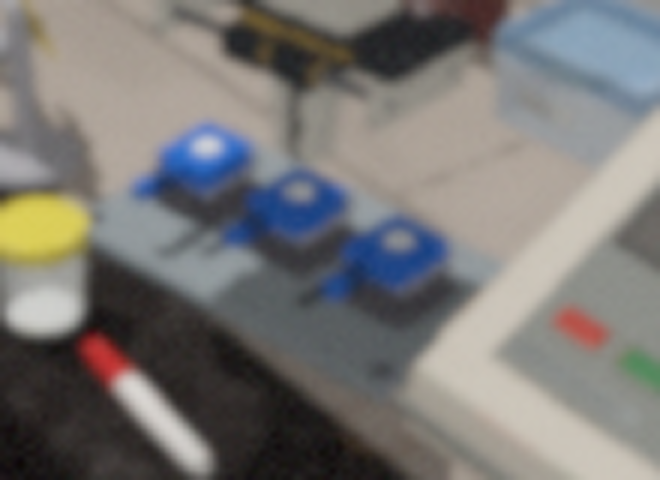

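Call:
{"method": "arm_command", "body": {
  "fingers": [1,1,1,1,1,1],
  "dp": [
    [-0.003,0,-0.015],
    [0,0,-0.005],
    [0,0,-0.003],
    [0,0,-0.003],
    [0,0,-0.003],
    [0,0,0]
  ],
  "roll": [-0.02,0,0,0,0,0]
}}

```text
t: 12.0
eef_pos: [0.5319, 0.0924, 0.0544]
ee_rot: [3.132, -0.032, -2.944]
force: [-0.8, -1.1, 2.7]
width: 0.0007
```

Call:
{"method": "arm_command", "body": {
  "fingers": [1,1,1,1],
  "dp": [
    [0,0,-0.004],
    [0,0,-0.003],
    [0,0,-0.003],
    [0,0,-0.003]
  ],
  "roll": [0,0,0,0]
}}

```text
t: 12.4
eef_pos: [0.5322, 0.0924, 0.0535]
ee_rot: [3.134, -0.03, -2.937]
force: [-11.7, -0.4, 27.2]
width: 0.0001
```

c2 is tight as well (27 N, no sink). Next c3.

Call:
{"method": "arm_command", "body": {
  "fingers": [1,1,1,1,1,1],
  "dp": [
    [0,0,0.015],
    [0,-0.02,0.015],
    [0.006,-0.04,0],
    [0.004,-0.022,0],
    [0,0,-0.015],
    [0,0,0]
  ],
  "roll": [0,0,-0.02,0,0,0]
}}

```text
t: 13.0
eef_pos: [0.5447, 0.0092, 0.0736]
ee_rot: [3.134, -0.023, -2.952]
force: [-0.5, -0.2, -0.5]
width: 0.0006
```

Call:
{"method": "arm_command", "body": {
  "fingers": [1,1,1,1,1],
  "dp": [
    [0,0,-0.01],
    [0,0,-0.005],
    [0,0,-0.003],
    [0,0,-0.003],
    [0,0,-0.003]
  ],
  "roll": [0,0,0,0,0]
}}

```text
t: 13.5
eef_pos: [0.5457, 0.0102, 0.0499]
ee_rot: [3.135, -0.022, -2.949]
force: [-1.1, -3.5, 6.1]
width: 0.0006
```

Call:
{"method": "arm_command", "body": {
  "fingers": [1,1,1,1],
  "dp": [
    [0,0,-0.003],
    [0,0,-0.003],
    [0,0,-0.003],
    [0,0,0]
  ],
  "roll": [0,0,0,0]
}}

```text
t: 13.9
eef_pos: [0.5459, 0.0102, 0.0473]
ee_rot: [3.138, -0.021, -2.943]
force: [-0.1, 0.7, -0.8]
width: 0.0006
```

Call:
{"method": "arm_command", "body": {
  "fingers": [1,1,1],
  "dp": [
    [0,0,-0.004],
    [0,0,-0.003],
    [0,0,-0.003]
  ],
  "roll": [0,0,0]
}}

```text
t: 14.2
eef_pos: [0.5466, 0.0104, 0.0459]
ee_rot: [3.141, -0.019, -2.937]
force: [-11.7, 0.8, 32.5]
width: 0.0003
```

Call:
{"method": "arm_command", "body": {
  "fingers": [1,1,1,1],
  "dp": [
    [0,0,0.015],
    [0,0,0.03],
    [-0.03,-0.005,0.03],
    [0,0,0]
  ],
  "roll": [0,0,0,0]
}}

```text
t: 14.6
eef_pos: [0.516, 0.0066, 0.1243]
ee_rot: [3.141, -0.018, -2.935]
force: [1.0, 0.2, -0.2]
width: 0.0005
```

Run:
```python
from h import *
s=get_state(); print(s['t'],s['eef_pos'],s['ee_rot'],s['force'])
cv2.imwrite("pics/w11.png",grab_frame("wrist"))
a=grab_frame("side")[180:260,230:340];cv2.imwrite("pics/s11.png",cv2.resize(a,None,fx=6,fy=6,interpolation=2))
```

```text
14.6 [0.5159864  0.00658196 0.1243372 ] [ 3.14120548 -0.01798413 -2.93474273] [ 1.00324175  0.16552431 -0.15218572]
```

View pics/w11.png

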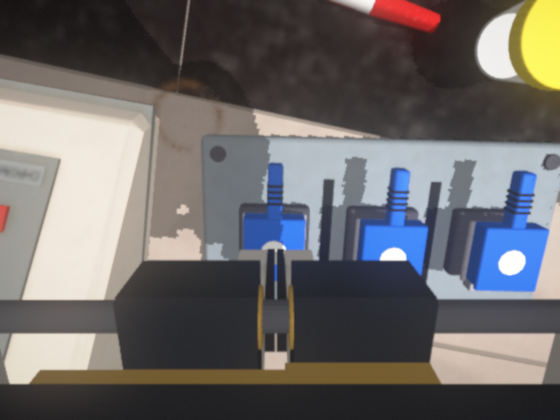

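View pics/s11.png

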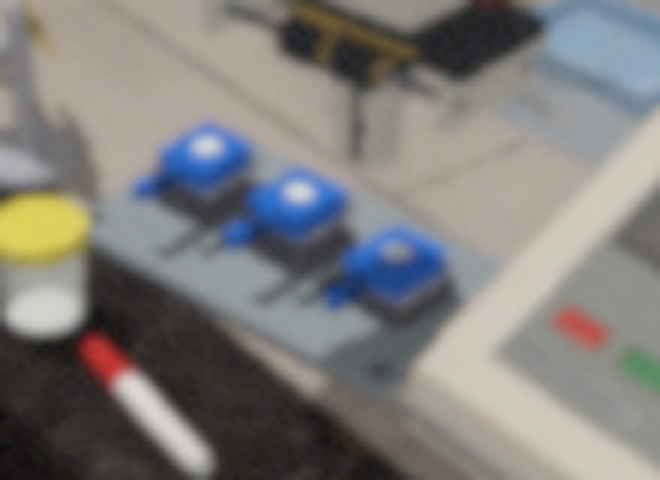

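Run:
```python
from h import *
P=camP('wrist',([ 0.5159864,0.00658196,0.1243372],[ 3.14120548,-0.01798413,-2.93474273]))
for p in [(275,188),(276,165),(275,212),(283,188)]: print('tong',onz(P,p,.046).round(4))
for p in [(135,125),(120,210),(95,340),(152,118),(145,250)]: print('bal',p,onz(P,p,.08).round(4),onz(P,p,.04).round(4))
a=cv2.imread('pics/side0.png')[190:300,270:400];cv2.imwrite('pics/sb.png',cv2.resize(a,None,fx=5,fy=5,interpolation=2))
a=cv2.imread('pics/top0.png')[130:230,270:400];cv2.imwrite('pics/tb.png',cv2.resize(a,None,fx=5,fy=5,interpolation=2))
a=cv2.imread('pics/w11.png')[60:300,0:300];cv2.imwrite('pics/wb.png',cv2.resize(a,None,fx=2.4,fy=2.4,interpolation=2))
```

```text
tong [0.4986 0.0029 0.046 ]
tong [4.834e-01 4.000e-04 4.600e-02]
tong [0.5148 0.0063 0.046 ]
tong [0.4975 0.008  0.046 ]
bal (135, 125) [ 0.4714 -0.0798  0.08  ] [ 0.4777 -0.0935  0.04  ]
bal (120, 210) [ 0.5212 -0.0834  0.08  ] [ 0.5372 -0.0978  0.04  ]
bal (95, 340) [ 0.6121 -0.0911  0.08  ] [ 0.6458 -0.107   0.04  ]
bal (152, 118) [ 0.4658 -0.0713  0.08  ] [ 0.471  -0.0833  0.04  ]
bal (145, 250) [ 0.5431 -0.0666  0.08  ] [ 0.5634 -0.0777  0.04  ]
```

View pics/sb.png

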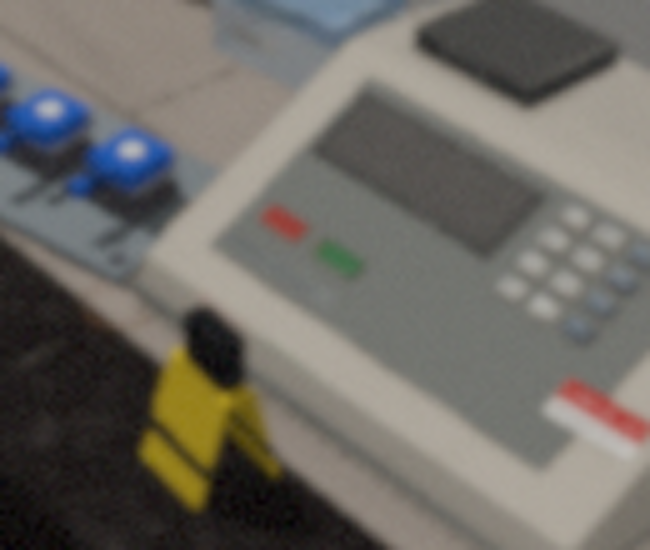

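View pics/tb.png

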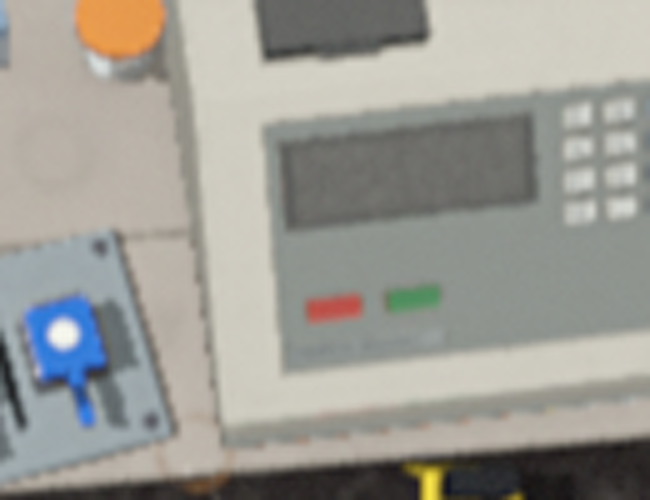

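View pics/wb.png

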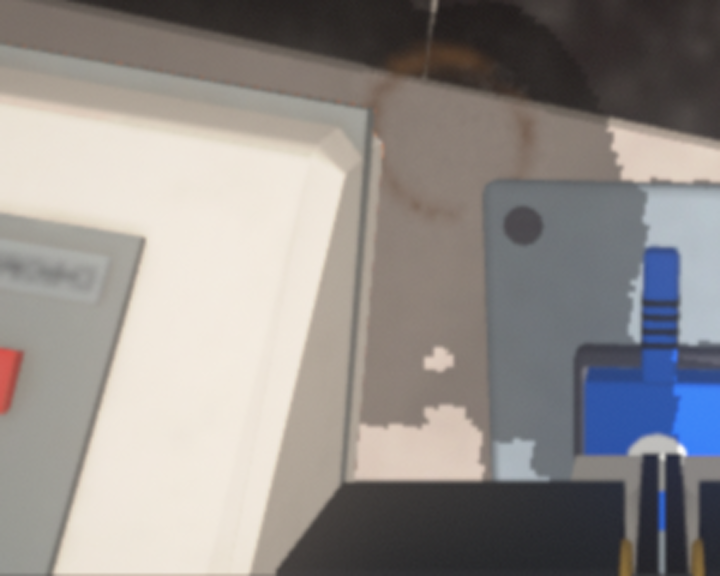

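Run:
```python
from h import *
P=camP('wrist',([ 0.5159864,0.00658196,0.1243372],[ 3.14120548,-0.01798413,-2.93474273]))
S=camP('side');T=camP('top')
print(tri([(P,(144,124)),(S,(300,243)),(T,(314.5,215))]))
print(tri([(P,(144,124)),(S,(300,243))]))
# panel corner front left: wrist (145,240)/2.4 -> ; side crop(213,243); top crop (285,372)
print(tri([(P,(60,159)),(S,(312.6,238.6)),(T,(327,204.5))]))
# panel rear-left: side crop(370,80) top crop(265,127)
print(tri([(S,(344,206)),(T,(323,155.4))]))
# left edge: wrist (112,260)
for z in (.06,.07,.08,.09,.1): print(z,onz(P,(112,260),z))
```

```text
(array([ 0.47772382, -0.08909771,  0.03794513]), [array([-1. ,  2.2]), array([-0.9,  0.2]), array([ 0.4, -0.6])])
(array([ 0.47855956, -0.08985127,  0.0382547 ]), [array([-2.5,  3.3]), array([-0.5,  0.2])])
(array([ 0.50209252, -0.12684552,  0.06688278]), [array([-2.4, -0.6]), array([-0.4,  0.3]), array([-0.3, -0.6])])
(array([ 0.63918197, -0.12311187,  0.13890613]), [array([-0.2,  0.1]), array([ 0.1, -0.2])])
0.06 [ 0.56478662 -0.0925724   0.06      ]
0.07 [ 0.55920587 -0.08888365  0.07      ]
0.08 [ 0.55362512 -0.0851949   0.08      ]
0.09 [ 0.54804437 -0.08150615  0.09      ]
0.1 [ 0.54246361 -0.0778174   0.1       ]
```

Call:
{"method": "arm_command", "body": {
  "fingers": [0.2,0.2,0.2,0.2,0.2],
  "dp": [
    [-0.012,-0.002,0],
    [-0.011,-0.002,-0.01],
    [0,0,-0.02],
    [0,0,-0.015],
    [0,0,0]
  ],
  "roll": [-0.02,0,0,0,0]
}}

```text
t: 15.2
eef_pos: [0.4905, 0.0025, 0.071]
ee_rot: [-3.141, -0.026, -2.959]
force: [0.1, -0.7, -0.2]
width: 0.033
```

Run:
```python
from h import *
s=get_state(); print(s['t'],s['eef_pos'],s['ee_rot'],s['force'],s['width'])
cv2.imwrite("pics/w12.png",grab_frame("wrist"))
```

```text
15.2 [0.49047754 0.00251712 0.0710309 ] [-3.14096101 -0.02633975 -2.95893069] [ 0.05599192 -0.74850417 -0.1642614 ] 0.032960534938042685
```

View pics/w12.png

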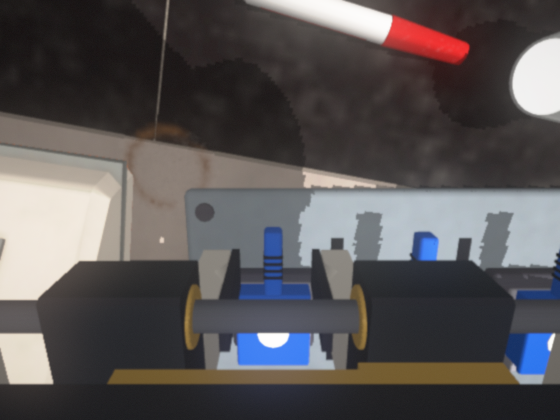

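Call:
{"method": "arm_command", "body": {
  "fingers": [0.2,0.2,0.2,0.2],
  "dp": [
    [0.002,0,-0.015],
    [0,0,-0.012],
    [0,0,-0.004],
    [0,0,0]
  ],
  "roll": [0,0,0,0]
}}

```text
t: 15.65
eef_pos: [0.4938, 0.0028, 0.0404]
ee_rot: [-3.14, -0.025, -2.959]
force: [0.2, 0.3, 0.6]
width: 0.0349
```

Run:
```python
from h import *
s=get_state(); print(s['t'],s['eef_pos'],s['ee_rot'],s['force'],s['width'])
cv2.imwrite("pics/w13.png",grab_frame("wrist"))
a=grab_frame("side")[170:260,220:340];cv2.imwrite("pics/s13.png",cv2.resize(a,None,fx=6,fy=6,interpolation=2))
```

```text
15.65 [0.49383004 0.00284077 0.04043988] [-3.14025219 -0.02542143 -2.95883311] [0.23302737 0.33736183 0.57652752] 0.03486168551162784
```

View pics/w13.png

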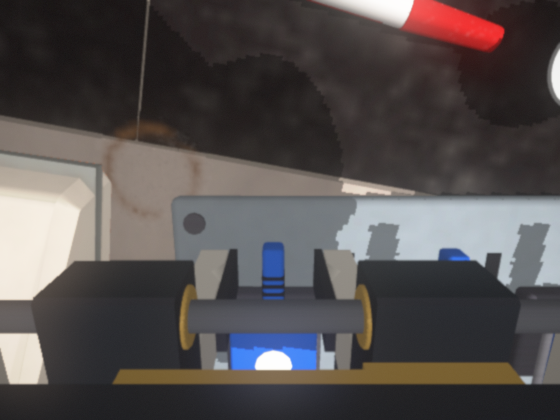

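View pics/s13.png

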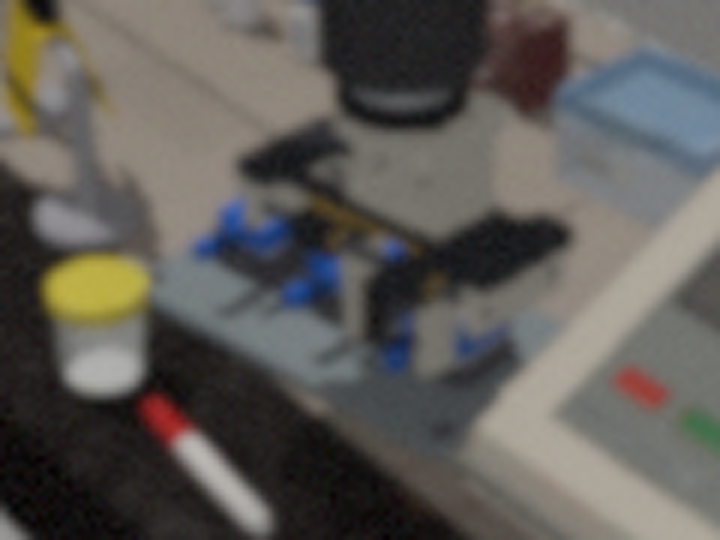

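Call:
{"method": "arm_command", "body": {
  "fingers": [0.2,0.2,1,1,1,1],
  "dp": [
    [0,0,-0.004],
    [0,0,-0.002],
    [0,0,0],
    [0,0,0],
    [0,0,0],
    [0,0,0]
  ],
  "roll": [0,0,0,0,0,0],
  "newtons": 8
}}

```text
t: 16.35
eef_pos: [0.4952, 0.0029, 0.0363]
ee_rot: [-3.14, -0.022, -2.958]
force: [3.5, -9.4, -0.3]
width: 0.01
```

Call:
{"method": "arm_command", "body": {
  "fingers": [1,1,1,1,1],
  "dp": [
    [0,-0.001,0],
    [0.001,0,0.0074],
    [0.0017,0,0.0072],
    [0.0023,0.0004,0.007],
    [0,0,0]
  ],
  "roll": [0,0,0,0,0]
}}

```text
t: 16.85
eef_pos: [0.5014, 0.003, 0.0601]
ee_rot: [-3.141, -0.02, -2.958]
force: [0.7, 0.6, -1.0]
width: 0.01
```

Run:
```python
from h import *
s=get_state(); print(s['t'],s['eef_pos'],s['ee_rot'],s['force'],s['width'])
cv2.imwrite("pics/w14.png",grab_frame("wrist"))
a=grab_frame("side")[170:260,220:340];cv2.imwrite("pics/s14.png",cv2.resize(a,None,fx=6,fy=6,interpolation=2))
```

```text
16.85 [0.50136537 0.0030138  0.0601481 ] [-3.14100281 -0.02007952 -2.95821766] [ 0.663105    0.55404842 -0.98063685] 0.0100265826919093
```

View pics/w14.png

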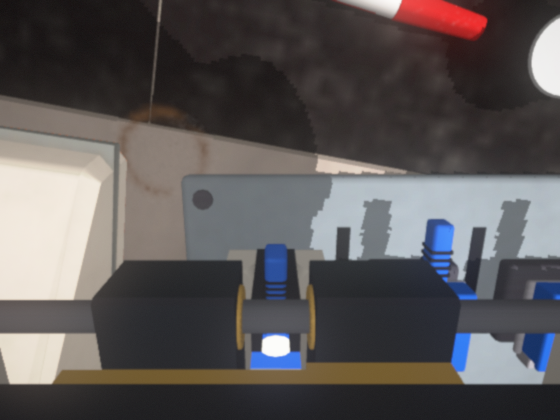

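View pics/s14.png

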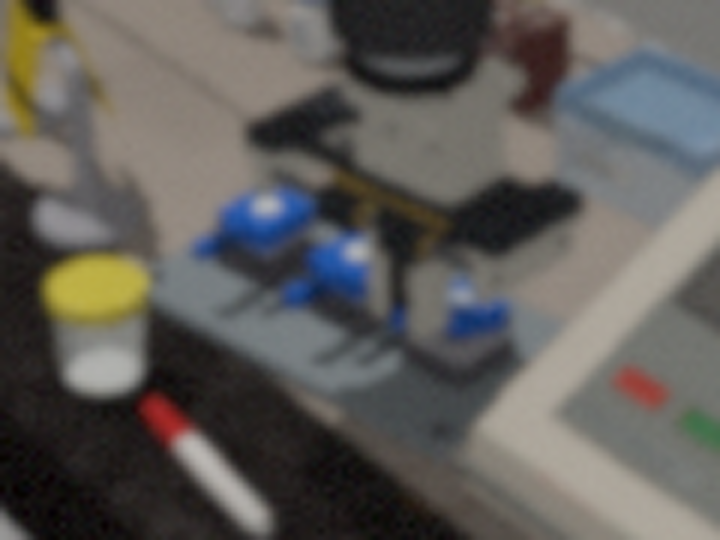

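Call:
{"method": "arm_command", "body": {
  "fingers": [1,1,1,1,1,1],
  "dp": [
    [0.003,0.0005,0.0066],
    [0.0037,0.0007,0.0063],
    [0.0043,0.0008,0.006],
    [0.0048,0.0008,0.0055],
    [0.005,0.001,0.005],
    [0,0,0]
  ],
  "roll": [0,0,0,0,0,0]
}}

```text
t: 17.55
eef_pos: [0.5235, 0.0071, 0.0907]
ee_rot: [-3.141, -0.021, -2.959]
force: [1.8, 1.3, -3.1]
width: 0.0098
```

Run:
```python
from h import *
s=get_state(); print(s['t'],s['eef_pos'],s['ee_rot'],s['force'],s['width'])
cv2.imwrite("pics/w15.png",grab_frame("wrist"))
a=grab_frame("side")[150:250,180:320];cv2.imwrite("pics/s15.png",cv2.resize(a,None,fx=5,fy=5,interpolation=2))
```

```text
17.55 [0.52353149 0.00706097 0.09067257] [-3.14105525 -0.02120753 -2.95860326] [ 1.83047977  1.29931804 -3.06424312] 0.009820638330672002
```

View pics/w15.png

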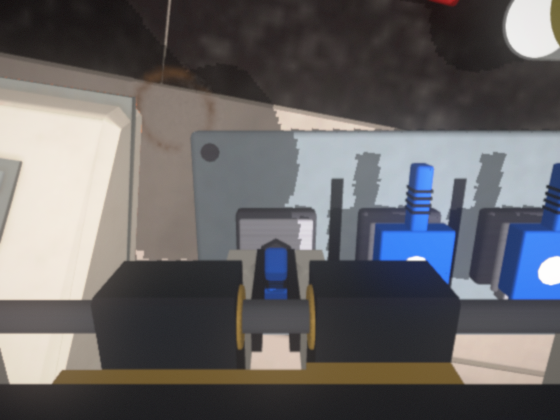

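View pics/s15.png

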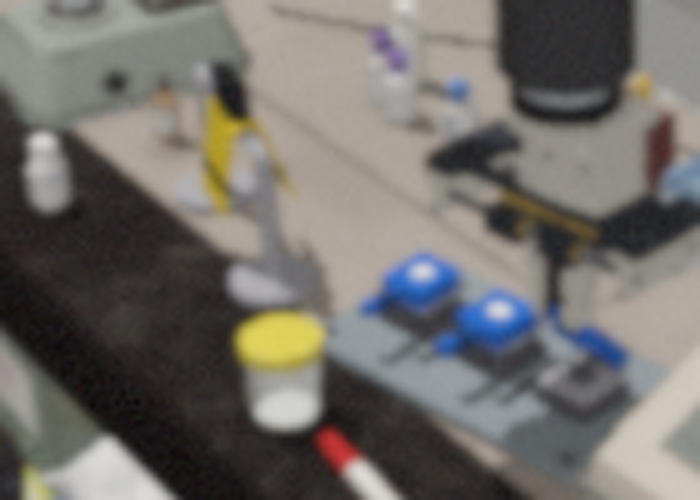

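Call:
{"method": "arm_command", "body": {
  "fingers": [1,1,1,1],
  "dp": [
    [0,0,0],
    [0,0,0],
    [0,0,0],
    [0,0,0]
  ],
  "roll": [0,0,0,0]
}}

```text
t: 18.05
eef_pos: [0.5228, 0.0069, 0.09]
ee_rot: [-3.141, -0.021, -2.959]
force: [1.2, 0.9, -1.5]
width: 0.0099
```

Run:
```python
from h import *
s=get_state(); print(s['t'],s['eef_pos'],s['ee_rot'],s['force'],s['width'])
a=grab_frame("side")
cv2.imwrite("pics/s16.png",cv2.resize(a[150:250,200:310],None,fx=6,fy=6,interpolation=2))
a=grab_frame("top")[160:260,110:330];cv2.imwrite("pics/t16.png",cv2.resize(a,None,fx=3.6,fy=4,interpolation=2))
```

```text
18.05 [0.52275954 0.00689782 0.09003951] [-3.14119914 -0.02113446 -2.9586816 ] [ 1.21770619  0.94949994 -1.51534489] 0.00990509861808508
```

View pics/s16.png

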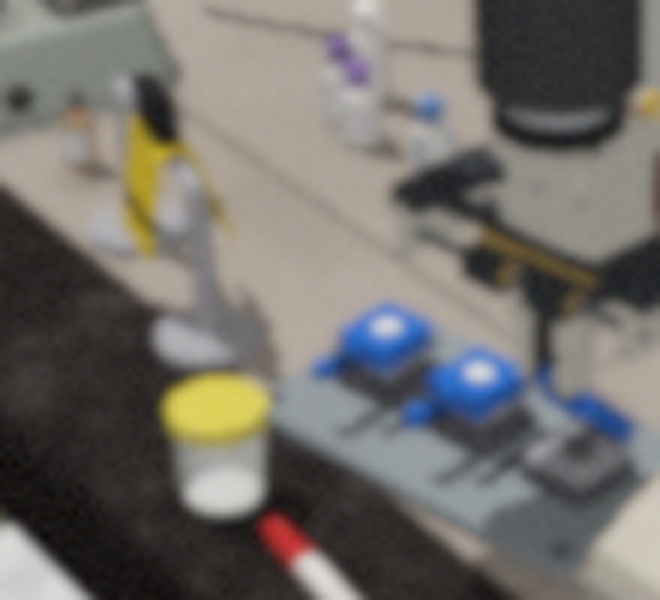

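View pics/t16.png

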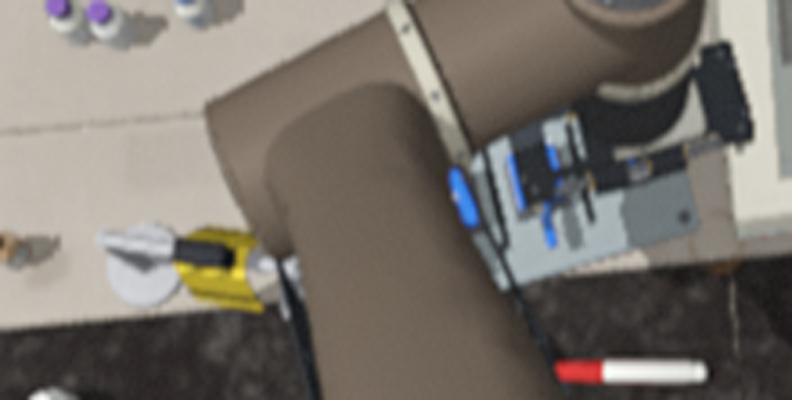

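```bash
python3 -c "
from station import *
job_done();s=get_state();print(s['t'],s['eef_pos'],s['force'],s['width'])"
```

```text
the job is handed in; nothing more can be done
the job is handed in; nothing more can be done
```

The job is handed in at about 18 s of the 61 s allowed. No verdict was reported, so what follows rests on my own checks.

- **Marker:** it hangs on the bar, let go, leaning an estimated 0.07–0.09 rad. It was still there in the last pictures, with the gripper well away from it. The elbow passes above it in the top view, and I judged it clear.
- **Taps:** I tapped the three bolts in a row, starting with the one nearest the bar. The first two held at about 37 N and 27 N. The third, nearest the balance, gave way and bottomed out about 8 mm lower, at z = 0.046. The side picture also shows its cap lower than the other two.
- **Cap:** I gripped the tongue of the third cap (finger opening 10 mm) and swung it up. From the gripper's path it is about 0.85 rad open, and the pictures show roughly 45 degrees. It stayed there for 0.5 s with about 2 N at the wrist.
- **Bolt still down:** the last 8 mm check was the tap itself. After lifting I only inferred it from the path: the distance to the hinge stayed within 2 mm, and the measured pull was about 3 N, under the 8 N it takes to raise it.
- **Bystanders:** nothing moved in the last pictures for the cup, vial and pen. I did not look at the tape again, and I never worked near it.

**Disagreements:**
- While gripping the marker, the tool stopped about 13 mm higher than planned and drifted 10 mm in x. I did not find the cause; the grip held.
- Wrist-camera points differed from the fixed cameras by up to 3 pixels.

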